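Crank the purple shell under the microscope

ROBOT

A 7-joint arm with a two-finger parallel gripper is mounted at the origin on the work surface. World frame = base frame: x ahead of the robot, y to its left, z up, the work surface at z = 0. Lengths are in m, angles in rad, forces in N, time in s.
With the tool pointing down it reaches from about 0.425 to 1.025 m from the base axis. Payload 9.4 kg.
Tool frame: the origin (TCP) lies between the finger pads; the fingertips stand 19 mm ahead of it and the grasp point (between the pads) is the TCP; z points along the fingers, y is the line along which they close (so a half turn about z gives the same grasp; the last joint's range is limited). The gripper opens to 93 mm and grips with 3 to 60 N. Pads are 15 mm wide; open, the fingers measure 128 mm over their backs; the gripper's body (75 mm by 188 mm) begins 65 mm behind the grasp point.
Start: joints at [1.259, 0.599, -0.003, 1.599, 0.002, 0.943, -0.08], TCP at [0.169, -0.705, 0.238] pointing down, gripper open.
Joint ranges: [-2.57, 2.57], [-0.35, 1.97], [-1.29, 1.29], [0.11, 2.56], [-1.05, 4.19], [0.11, 1.86], [-2.63, 2.63]. Speed limits (rad/s): [2.22, 2.22, 3.01, 3.01, 3.14, 3.14, 3.14].

INTERFACE

Orientations are given as a rotation vector (axis times angle).
In Python, from plant import * gives the robot as it stands. The module is installed in compiled form; this text tells all that it offers.
- The arm moves only by the shell command python3 -m jog 'ROWS' [FORCE]. ROWS is JSON, one flat list of numbers, 7 for each row, row after row: the finger opening in m, from 0 to 0.093, then the shift along the tool's x, y, z in m, then the turn, a rotation vector about the tool's x, y, z in degrees. A call has 1 to 10 rows; each row shifts and turns the commanded pose from where the row before left it, along the tool's axes as they then stand; what a row does not reach is not made up. A row lasts 1/8 s, in which the tool goes at most 62.5 mm and 10.7 degrees, less where a joint would pass 70% of its speed; a pose out of reach is approached as far as the arm can. A call is refused whole if a number of a shift passes 0.0625 or a number of a turn 10.7, either way. A call with a gripper value outside its range is refused whole. The fingers move at their own pace and stop on an object; FORCE is the grip in N (left out, the last holds). Time passes only in rows, so rows that do not move let the fingers close. It gives the time, the measured TCP pose, the force, the opening and the grip force at its end, in the units of the state.
- observe(): the state, without advancing time (a new reading comes with each control period).
- snapshot(name): name is "side" or "top"; returns (picture, depth): 400x640x3 uint8, blue, green, red; 400x640 float32, m along the optical axis (not along the pixel's ray), 0 where there is no reading.
- calibration(name): a dict with "fov_y" (degrees; the focal length in pixels is half the picture's height over the tangent of half this angle, whatever the lens; pixels are square), "cx", "cy" (the principal point, pixels), "world_from_camera" (4x4, takes a point from camera to world coordinates). Camera axes: x right, y down, z forward; pixel columns grow to the right and rows downward; lengths in m; the calibration is good to about 2 mm. A picture is of the moment at which its call begins. calibration takes no time and is no camera call.
- close_job(): hands the job in; it is judged then, once.
Trained networks look in the newest picture that a camera, given by its name, has taken for a name from the list of things; names that differ only in an ending like _2 or _b are one class to them, and where a whole thing is asked for, a point or a joint stands for the part that bears it (a point fixed in the world has none). Each returns a list of dicts, best first, with "confidence" (0 to 1); they miss things now and then, are a little off and sometimes report something else, mostly with a low value. They report only what shows in the picture. A call takes as long as a camera call.
- boxes_of(camera, name): "at" ([x, y, z] in m, in the coordinates of the camera as it stood for that picture, good to about 4 mm: the middle of the surface that is visible of it).
- tip_of(camera, name): "at" ([x, y, z] in m, in the coordinates of the camera as it stood for that picture, good to about 4 mm: a listed point, or the origin of a listed thing).
The state is a dict: "t": time; "joints": joint angles; "joint_vel": joint speeds; "effort": joint torques, N m; "ee_pos": TCP position; "tcp_rot": TCP orientation; "ft_force": force on the tool from outside, world axes, zero at the start; "moment": the same for the moment, N m; "finger_gap": opening from 0.0 (shut) to 1.0 (fully open); "gripper_force": force on a finger pad.
Only numpy, scipy, OpenCV 4.12 (cv2) and the standard library are available. Lean on these libraries where they do the work, as an engineer would, in place of code of your own. Each camera call takes 0.05 s, during which the arm holds its last target. There are 200 camera calls.

TASK

Firmly grip the yellow sleeve of the crank beside the shell carousel and, keeping hold of it, wind the crank until the white dish with the purple shell stands under the microscope. Then let go and leave it there.

Things in the scene. Friction and masses are not known exactly. Their poses are not given: they have to be found in the camera images.
- viewing_unit: Fixed shell-viewing unit, white base board 170 x 520 x 16 mm. Origin: on the table, on the crank's vertical axis; z up. The carousel's axis is at x 0, y -200 mm of this frame, the microscope at y -285, its pillar (270 mm tall) at y -390. The crank belt-drives the carousel: same sense of rotation, carousel angle = half the crank angle. It winds endlessly either way, needs about 2 N at the sleeve, stays where left.
- sleeve: The crank's upright yellow grip sleeve with two black bands, 24 mm in diameter, 60 mm long, spinning freely about its own upright axis; its yaw means nothing. Origin: centre of its lower end, 76 mm above the table; z runs up along it (steel cap on top ends 140 mm above the table). Its axis is 55 mm from the crank's axis. The crank arm, 22 mm wide, lies just under it, top 75 mm above the table.
- purple_dish (a point): Centre of the white dish (60 mm across, rim 64 mm above the table) with the purple pointed shell glued in; this point is 67 mm above the table and 85 mm from the carousel's axis. It turns with the carousel, a black turntable 244 mm across, top 54 mm above the table, whose three other dishes, 90 degrees apart, hold orange, cream and green shells.
- lens_spot (a point): Point straight under the microscope (black tube 38 mm across, white ring light at its foot, 119 mm above the table), at x 0, y -285 mm of the viewing unit, 67 mm above the table: the centre of the chosen dish has to stand here.

How it is judged:
On the way, in this order (a step that is already met when the one before it is completed fails the run):
1. the fingers hold the yellow sleeve (contact force between the fingers and sleeve above 4 N), for 0.2 s.
2. the purple shell's dish stands under the microscope, the sleeve still held (horizontal distance between purple_dish and lens_spot below 0.018 m and contact force between the fingers and sleeve above 4 N), for 0.1 s.
At the end, for the whole second after the job is handed in: The centre of the purple shell's dish is within 18 mm (horizontally) of the point under the microscope, the crank is at rest and the sleeve released (horizontal distance between purple_dish and lens_spot below 0.018 m and linear speed of sleeve below 0.01 m/s and contact force between the fingers and sleeve below 0.1 N); the robot touches nothing.
It fails at once if the crank moves with its sleeve out of the fingers' hold before the purple dish is near the microscope (linear speed of sleeve above 0.06 m/s and contact force between the fingers and sleeve below 0.5 N and horizontal distance between purple_dish and lens_spot above 0.035 m).
It also fails if it takes over 48 s, if anything falls off the work surface, if the arm or the gripper's body presses on something with over 40 N, if the wrist force passes 120 N, or if a joint passes its speed limit or range.

## Working session

There is one attempt and no reset: what is moved stays moved. The work goes in short steps, Python scripts to look and compute and a shell command to move; the robot and the scene stay as the last step left them, time stands still between calls to the robot, and variables do not carry over. Pictures are saved under pics/ and viewed, at most 10 in all, crops included, and the job is handed in when it is done.

```bash
mkdir -p pics; cat > h.py <<'E'
from plant import *
import numpy as np, cv2
from scipy.spatial.transform import Rotation as R
def w(cam,p):
    T=np.array(calibration(cam)["world_from_camera"]); return (T@np.r_[p,1])[:3]
def find(cam,name,f=tip_of):
    return [(np.round(w(cam,d["at"]),4).tolist(),round(d["confidence"],2)) for d in f(cam,name)[:3]]
E
python3 - <<'E'
from h import *
for c in("top","side"):
    p,d=snapshot(c); cv2.imwrite(f"pics/{c}0.png",p)
    for n in("viewing_unit","sleeve","purple_dish","lens_spot"): print(c,n,find(c,n))
s=observe(); print(s["t"],s["ee_pos"],s["tcp_rot"],R.from_rotvec(s["tcp_rot"]).as_matrix().round(2).tolist())
E
```

```text
top viewing_unit [([0.5805, 0.1396, 0.0002], 0.71)]
top sleeve []
top purple_dish [([0.5343, -0.0314, 0.0657], 0.89)]
top lens_spot [([0.6304, -0.1452, 0.0679], 0.58)]
side viewing_unit [([0.5786, 0.1387, 0.0006], 0.57)]
side sleeve [([0.5431, 0.1787, 0.0758], 0.84)]
side purple_dish [([0.5356, -0.0294, 0.0677], 0.75)]
side lens_spot [([0.6272, -0.1444, 0.0685], 0.58)]
0.5 [ 0.16867009 -0.70510775  0.23758602] [-3.11992577e+00 -3.67980499e-01  6.51247780e-05] [[0.97, 0.23, -0.0], [0.23, -0.97, 0.0], [-0.0, -0.0, -1.0]]
```

View pics/top0.png

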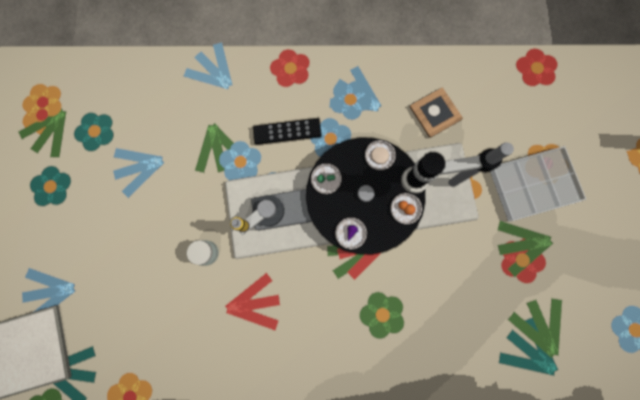

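View pics/side0.png

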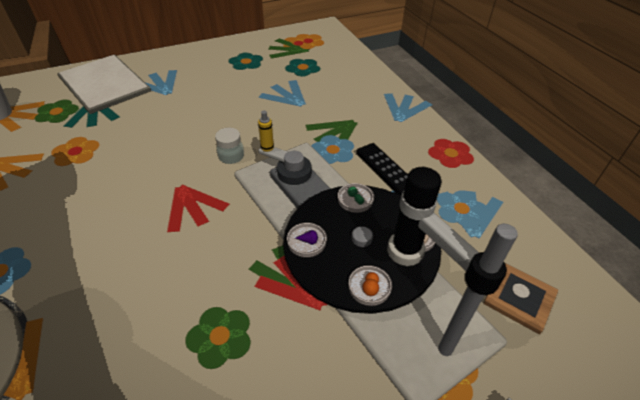

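The top view shows the purple dish at (350,233), the sleeve at (242,224), and a loose jar at (200,252) near the sleeve's path. The side view confirms all three. Next I'll measure the jar, hub and sleeve with depth.

```bash
cat >> h.py <<'E'
def cloud(cam):
    p,d=snapshot(cam); c=calibration(cam); f=200/np.tan(np.radians(c["fov_y"])/2)
    v,u=np.mgrid[:400,:640]; T=np.array(c["world_from_camera"])
    P=np.stack([(u-c["cx"])/f*d,(v-c["cy"])/f*d,d],-1)@T[:3,:3].T+T[:3,3]
    P[d==0]=np.nan; return p,P
E
python3 - <<'E'
from h import *
for c in("top","side"):
    p,P=cloud(c)
    print(c,[find(c,n) for n in("sleeve","purple_dish","viewing_unit","lens_spot")])
    boxes={"jar":(.44,.535,.19,.30,.03),"hubtop":(.555,.61,.105,.17,.078),"sleeve":(.51,.57,.15,.21,.082),"turntbl":(.45,.75,-.2,.08,.05)}
    for k,b in boxes.items():
        m=(P[...,0]>b[0])&(P[...,0]<b[1])&(P[...,1]>b[2])&(P[...,1]<b[3])&(P[...,2]>b[4])&(P[...,2]<(.06 if k=="turntbl" else .2))
        Q=P[m]
        if len(Q): print(k,len(Q),Q.min(0).round(3),Q.max(0).round(3),((Q.max(0)+Q.min(0))/2).round(4))
    hsv=cv2.cvtColor(p,cv2.COLOR_BGR2HSV)
E
```

```text
top [[([0.5446, 0.1786, 0.0754], 0.65)], [([0.5336, -0.0295, 0.0675], 0.92), ([0.6282, -0.1447, 0.0684], 0.38)], [([0.5801, 0.137, -0.0008], 0.89)], [([0.6306, -0.1402, 0.0693], 0.93)]]
jar 518 [0.471 0.248 0.03 ] [0.517 0.296 0.059] [0.494  0.2716 0.0446]
hubtop 118 [0.565 0.12  0.078] [0.597 0.153 0.082] [0.5811 0.1366 0.0798]
sleeve 218 [0.533 0.167 0.083] [0.557 0.19  0.157] [0.5453 0.1783 0.1198]
turntbl 9291 [ 0.495 -0.182  0.05 ] [0.735 0.059 0.06 ] [ 0.615 -0.061  0.055]
side [[([0.5465, 0.181, 0.0741], 0.79)], [([0.5357, -0.0284, 0.0662], 0.65)], [([0.5813, 0.1363, -0.0025], 0.8)], [([0.6281, -0.1448, 0.0668], 0.83)]]
jar 524 [0.47  0.248 0.03 ] [0.517 0.298 0.058] [0.4936 0.2729 0.044 ]
hubtop 110 [0.563 0.12  0.078] [0.596 0.153 0.081] [0.5799 0.1363 0.0793]
sleeve 465 [0.533 0.166 0.082] [0.558 0.188 0.155] [0.5456 0.177  0.1188]
turntbl 11881 [ 0.494 -0.181  0.05 ] [0.721 0.062 0.06 ] [ 0.6074 -0.0595  0.055 ]
```

```bash
python3 -m jog '[0.093,0.038,-0.0237,-0.0203,0,0,0, 0.093,0.038,-0.0237,-0.0203,0,0,0, 0.093,0.038,-0.0237,-0.0203,0,0,0, 0.093,0.038,-0.0237,-0.0203,0,0,0, 0.093,0.038,-0.0237,-0.0203,0,0,0, 0.093,0.038,-0.0237,-0.0203,0,0,0, 0.093,0.038,-0.0237,-0.0203,0,0,0, 0.093,0.038,-0.0237,-0.0203,0,0,0, 0.093,0,0,0,0,0,0]' 20
cat > go.py <<'E'
import sys
from h import *
s=observe(); M=R.from_rotvec(s["tcp_rot"]).as_matrix()
print(s["t"],s["ee_pos"].round(4) if hasattr(s["ee_pos"],"round") else s["ee_pos"],M.round(3).tolist())
print("shift",(M.T@(np.array([float(a) for a in sys.argv[1:4]])-s["ee_pos"])).round(4))
E
python3 go.py 0.5455 0.1785 0.30
```

```text
t: 2.12
ee_pos: [0.4238, -0.4471, 0.4018]
tcp_rot: [3.118, 0.377, 0.005]
ft_force: [-0.6, -0.2, 0.0]
finger_gap: 0.997
gripper_force: 0.0
2.125 [ 0.4238 -0.4471  0.4018] [[0.971, 0.239, 0.003], [0.239, -0.971, -0.001], [0.003, 0.002, -1.0]]
shift [ 0.2672 -0.5787  0.1017]
```

```bash
python3 -m jog '[0.093,0.0205,-0.0445,0,0,0,0, 0.093,0.0205,-0.0445,0,0,0,0, 0.093,0.0205,-0.0445,0,0,0,0, 0.093,0.0205,-0.0445,0,0,0,0, 0.093,0.0205,-0.0445,0,0,0,0, 0.093,0.0205,-0.0445,0,0,0,0, 0.093,0.0205,-0.0445,0,0,0,0, 0.093,0.0205,-0.0445,0,0,0,0, 0.093,0.0205,-0.0445,0,0,0,0, 0.093,0.0205,-0.0445,0,0,0,0]'
python3 go.py 0.5455 0.1785 0.20
```

```text
t: 3.38
ee_pos: [0.5161, 0.0309, 0.3998]
tcp_rot: [3.12, 0.366, -0.0]
ft_force: [1.1, -0.8, 0.8]
finger_gap: 1.002
gripper_force: 0.0
3.375 [0.5161 0.0309 0.3998] [[0.973, 0.231, -0.0], [0.231, -0.973, -0.0], [-0.0, 0.0, -1.0]]
shift [ 0.0627 -0.1369  0.1997]
```

```bash
python3 -m jog '[0.093,0.0125,-0.0274,0.03,0,0,0, 0.093,0.0125,-0.0274,0.03,0,0,0, 0.093,0.0125,-0.0274,0.04,0,0,0, 0.093,0.0125,-0.0274,0.04,0,0,0, 0.093,0.0125,-0.0274,0.04,0,0,0, 0.093,0,0,0.02,0,0,0, 0.093,0,0,0,0,0,0, 0.093,0,0,0,0,0,0]'
python3 go.py 0.5455 0.1785 0.11; python3 - <<'E'
from h import *
p,P=cloud("side"); cv2.imwrite("pics/s1.png",cv2.resize(p[60:220,160:400],(720,480)))
E
```

```text
t: 4.38
ee_pos: [0.5455, 0.1775, 0.2007]
tcp_rot: [3.12, 0.366, 0.001]
ft_force: [-0.4, -0.5, -0.1]
finger_gap: 1.001
gripper_force: 0.0
4.375 [0.5455 0.1775 0.2007] [[0.973, 0.231, 0.001], [0.231, -0.973, -0.0], [0.001, 0.0, -1.0]]
shift [ 0.0001 -0.001   0.0907]
```

View pics/s1.png

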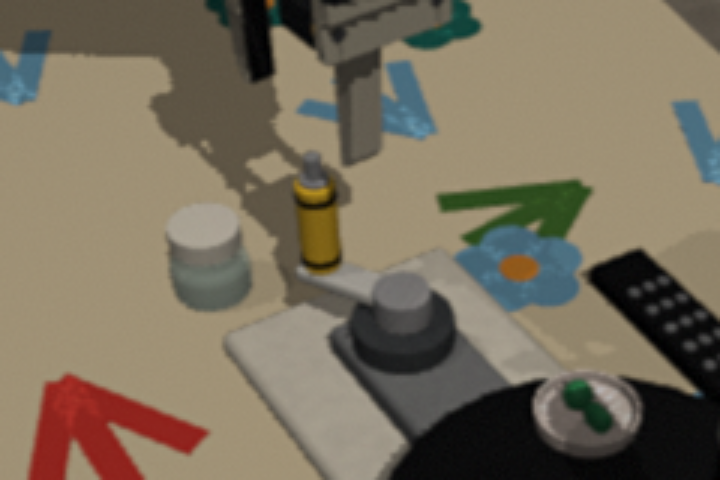

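The crop shows the open fingers straddling the line above the sleeve (318,160), with the jar clear to the left. I'll descend and close gently.

```bash
python3 -m jog '[0.093,0,-0.001,0.03,0,0,0, 0.093,0,0,0.03,0,0,0, 0.093,0,0,0.03,0,0,0, 0.06,0,0,0,0,0,0, 0.04,0,0,0,0,0,0, 0.032,0,0,0,0,0,0, 0.026,0,0,0,0,0,0, 0.02,0,0,0,0,0,0, 0.0,0,0,0,0,0,0, 0.0,0,0,0,0,0,0]' 25
python3 -m jog '[0,0,0,0,0,0,0, 0,0,0,0,0,0,0, 0,0,0,0,0,0,0]' 25
```

```text
t: 5.68
ee_pos: [0.5447, 0.1792, 0.11]
tcp_rot: [3.12, 0.368, -0.0]
ft_force: [-0.1, 0.1, 0.3]
finger_gap: 0.294
gripper_force: 0.0
t: 6.05
ee_pos: [0.5446, 0.1796, 0.11]
tcp_rot: [-3.12, -0.368, 0.0]
ft_force: [-1.3, 1.4, 0.8]
finger_gap: 0.256
gripper_force: 25.0
```

```bash
cat > arc.py <<'E'
import sys
from h import *
C=np.array([float(sys.argv[3]),float(sys.argv[4])]) if len(sys.argv)>3 else np.array([.5805,.1365])
step,n=float(sys.argv[1]),int(sys.argv[2])
s=observe(); M=R.from_rotvec(s["tcp_rot"]).as_matrix(); e=np.array(s["ee_pos"])
d=e[:2]-C; a=np.degrees(np.arctan2(d[1],d[0])); print("ang",a.round(1),"r",np.hypot(*d).round(4),"F",np.round(s["ft_force"],1))
q=[np.r_[C+.055*np.array([np.cos(t),np.sin(t)]),.11] for t in np.radians(a+step*np.arange(n+1))]
q[0]=e
for i in range(n): print((M.T@(q[i+1]-q[i])*1000).round(1)[:2])
E
python3 arc.py 9 9
```

```text
ang 129.8 r 0.0561 F [-1.3  1.4  0.8]
[-6.9  5.4]
[-6.6  5.5]
[-5.7  6.5]
[-4.6  7.3]
[-3.4  7.9]
[-2.1  8.4]
[-0.8  8.6]
[0.6 8.6]
[1.9 8.4]
```

```bash
python3 -m jog '[0,-0.0069,0.0054,0,0,0,0, 0,-0.0066,0.0055,0,0,0,0, 0,-0.0057,0.0065,0,0,0,0, 0,-0.0046,0.0073,0,0,0,0, 0,-0.0034,0.0079,0,0,0,0, 0,-0.0021,0.0084,0,0,0,0, 0,-0.0008,0.0086,0,0,0,0, 0,0.0006,0.0086,0,0,0,0, 0,0.0019,0.0084,0,0,0,0, 0,0,0,0,0,0,0]'
python3 arc.py 9 9
```

```text
t: 7.3
ee_pos: [0.5343, 0.1067, 0.11]
tcp_rot: [3.12, 0.365, 0.001]
ft_force: [-0.0, -1.4, 1.1]
finger_gap: 0.253
gripper_force: 25.0
ang -147.1 r 0.055 F [-0.  -1.4  1.1]
[3.5 7.9]
[4.7 7.2]
[5.8 6.4]
[6.7 5.4]
[7.5 4.3]
[8.1 3.1]
[8.4 1.8]
[8.6 0.5]
[ 8.6 -0.9]
```

```bash
python3 -m jog '[0,0.0035,0.0079,0,0,0,0, 0,0.0047,0.0072,0,0,0,0, 0,0.0058,0.0064,0,0,0,0, 0,0.0067,0.0054,0,0,0,0, 0,0.0075,0.0043,0,0,0,0, 0,0.0081,0.0031,0,0,0,0, 0,0.0084,0.0018,0,0,0,0, 0,0.0086,0.0005,0,0,0,0, 0,0.0086,-0.0009,0,0,0,0, 0,0,0,0,0,0,0]'
python3 arc.py 9 8
python3 - <<'E'
from h import *
for c in("top","side"):
    snapshot(c); print(c,find(c,"purple_dish"))
E
```

```text
t: 8.55
ee_pos: [0.6037, 0.0881, 0.1101]
tcp_rot: [-3.12, -0.368, -0.004]
ft_force: [2.5, -4.4, -1.4]
finger_gap: 0.254
gripper_force: 25.0
ang -64.4 r 0.0537 F [ 2.5 -4.4 -1.4]
[ 8.5 -1.2]
[ 7.8 -3.7]
[ 7.1 -4.9]
[ 6.2 -6. ]
[ 5.2 -6.9]
[ 4.1 -7.6]
[ 2.9 -8.1]
[ 1.5 -8.5]
top [([0.5733, -0.136, 0.0673], 0.87)]
side []
```

```bash
python3 -m jog '[0,0.0085,-0.0012,0,0,0,0, 0,0.0078,-0.0037,0,0,0,0, 0,0.0071,-0.0049,0,0,0,0, 0,0.0062,-0.006,0,0,0,0, 0,0.0052,-0.0069,0,0,0,0, 0,0.0041,-0.0076,0,0,0,0, 0,0.0029,-0.0081,0,0,0,0, 0,0.0015,-0.0085,0,0,0,0, 0,0.0004,-0.0045,0,0,0,0, 0,0,0,0,0,0,0]'
python3 -m jog '[0,0,0,0,0,0,0]'
python3 arc.py 5 1
python3 - <<'E'
from h import *
for c in("top","side"):
    p,P=cloud(c); cv2.imwrite(f"pics/{c}2.png",p); print(c,find(c,"purple_dish"),find(c,"lens_spot"))
E
```

```text
t: 10.0
ee_pos: [0.6331, 0.1503, 0.1102]
tcp_rot: [-3.117, -0.37, -0.003]
ft_force: [4.7, 2.2, -2.9]
finger_gap: 0.254
gripper_force: 25.0
t: 10.12
ee_pos: [0.6331, 0.1502, 0.1102]
tcp_rot: [-3.117, -0.37, -0.003]
ft_force: [4.7, 3.3, -3.3]
finger_gap: 0.253
gripper_force: 25.0
ang 14.6 r 0.0544 F [ 4.7  3.3 -3.3]
[ 0.3 -4.8]
top [([0.6301, -0.1453, 0.0704], 0.67)] [([0.6321, -0.1416, 0.0673], 0.63)]
side [([0.6346, -0.1421, 0.0716], 0.71)] [([0.6319, -0.1461, 0.0664], 0.55)]
```

View pics/side2.png

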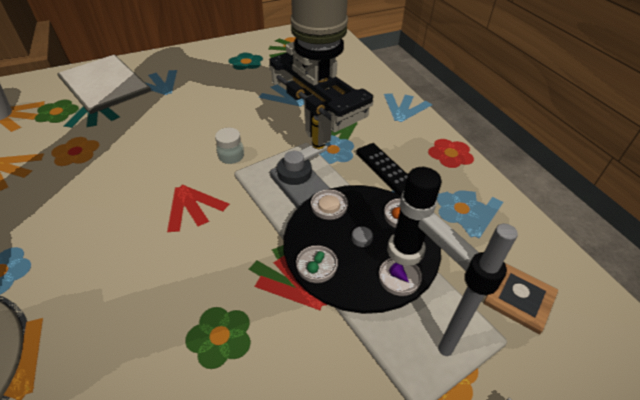

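View pics/top2.png

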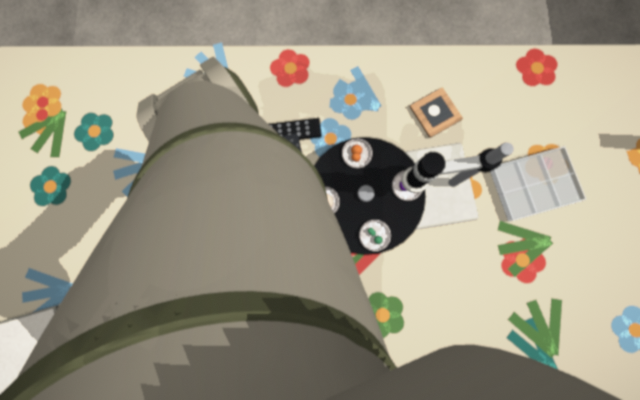

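Side picture: the purple dish sits under the ring light at (400,273), the sleeve still held. The top picture agrees, with the dish at (408,185). Release and rise.

```bash
python3 -m jog '[0.04,0,0,0,0,0,0, 0.06,0,0,0,0,0,0, 0.093,0,0,0,0,0,0, 0.093,0,0,0,0,0,0, 0.093,0,0,0,0,0,0, 0.093,0,0,-0.02,0,0,0, 0.093,0,0,-0.04,0,0,0, 0.093,0,0,-0.04,0,0,0, 0.093,0,0,-0.03,0,0,0, 0.093,0,0,0,0,0,0]'
python3 -m jog '[0.093,0,0,0,0,0,0, 0.093,0,0,0,0,0,0]'
python3 - <<'E'
from h import *
for c in("top","side"):
    p,P=cloud(c); cv2.imwrite(f"pics/{c}3.png",p); print(c,find(c,"purple_dish"),find(c,"sleeve"))
E
```

```text
t: 11.68
ee_pos: [0.6337, 0.1484, 0.2441]
tcp_rot: [-3.119, -0.368, -0.009]
ft_force: [0.8, -0.6, -0.2]
finger_gap: 1.001
gripper_force: 0.0
t: 11.92
ee_pos: [0.6319, 0.1477, 0.2392]
tcp_rot: [3.12, 0.368, -0.003]
ft_force: [0.0, -0.1, -0.0]
finger_gap: 0.998
gripper_force: 0.0
top [([0.6338, -0.141, 0.0684], 0.82)] []
side [([0.6315, -0.1417, 0.0685], 0.65)] [([0.632, 0.1508, 0.0779], 0.88)]
```

View pics/side3.png

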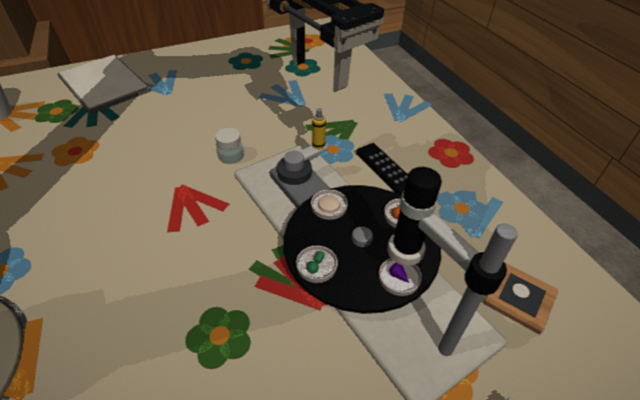

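The picture shows the dish still under the microscope at (400,273), the sleeve free at (319,132) and the gripper clear above it.

```bash
python3 -c "
from plant import *
print(close_job())"
```

```text
the job is handed in; nothing more can be done
None
```

I gripped the sleeve and wound the crank until the purple shell's dish stood under the microscope, within about 5 mm by camera. I then released it, moved the gripper clear and handed the job in at about 12 s; no verdict was returned.

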